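Shim the rocking counting scale with a levelling wedge

TASK

The counting scale has lost the rubber pad of its front left foot and rocks. Without picking anything up, push the orange wedge across the worktop with your fingertips, thin end first, under that bare foot until it is snug and the scale stands firm and level on all four feet, but no further, and without shoving the scale out of its place. Then press down on the top of the scale's corner above that foot, about as hard as on a doorbell, to check that it no longer rocks, and leave it standing so, with the things round it undisturbed.

Things in the scene. Friction and masses are not known exactly. Their poses are not given: they have to be found in the camera images.
- counting_scale: Counting scale, light over dark grey, 200 (x) x 210 (y) x 72 mm high, about 3 kg, loose. Origin under its middle at worktop height; -x is its front with the small sloping display, +y its left. Housing underside 18 mm up. Feet at x = +-78, y = +-83 mm. Steel pan (top at 72 mm) from x = -37 mm to the rear. Its weight lies a little to the rear right, so the front left foot hangs in the air at first.
- foot_bare: Front left foot (scale's x = -78, y = +83 mm, 22 mm in from both edges): a bare grey stub 15 mm across with a rounded end, its rubber pad missing. Origin: its lowest point, about 5 mm above the worktop while the scale stands free; 2 to 3 N on the corner above it tips it down to the worktop. Axes as the scale's.
- foot_front_right: Front right foot, a soft black rubber dome 22 mm across that gives about 0.5 mm under its share of the weight. Origin: its lowest point.
- foot_rear_left: Rear left foot, a soft rubber dome as the front right one. Origin: its lowest point.
- foot_rear_right: Rear right foot, a soft rubber dome as the front right one. Origin: its lowest point.
- press_corner (a point): Where to press: on the flat top of the scale's housing, 60 mm above the worktop, straight above the bare foot. The free flat there is about 40 x 45 mm, between display console, pan and edges.
- wedge: Loose orange plastic wedge, 100 x 40 mm, 70 g. Its top rises straight from 1.5 mm at the thin end to 17 mm at 6 mm from the thick end. Origin under its middle at worktop height; +x points to the thin end. It lies left of the scale, thin end roughly towards the bare foot but out of line by up to 20 mm and 0.25 rad. Slides under less than 1 N; friction holds it wherever it is left.
- wedge_thin_end (a point): Middle of the wedge's thin edge at worktop height (wedge's x = +50 mm). The wedge starts to take load when this is about 24 mm past the bare foot's middle; the push then grows by 1 to 2 N a mm. At about 27 mm and 6 N it sits snug and the scale is level; from about 30 mm and 9 to 15 N (it varies with weight and friction) the scale begins to slide away and lift off other feet.
- wedge_thick_end (a point): Middle of the wedge's upright thick end face, 40 mm wide x 17 mm high, to push against (wedge's x = -50 mm, 8.5 mm above the worktop).
- spare_block: Red moulded assembly block, 70 x 48 x 16 mm, loose, left of the scale beside the wedge's way; not to be disturbed. Origin under its middle, x along the 70 mm.
- washer_tin: Round white tin, 70 mm across, 23 mm high, loose in front of the scale; not to be disturbed. Origin under its middle.
- green_cell: Green and white battery cell, 14 x 50 x 14 mm, loose in front of the scale; not to be disturbed. Origin under its middle, y along the 50 mm.

How it is judged:
By the outcome, as a careful person would: the job done as asked, in the order asked, and still so for the second after the job is handed in, with the robot touching nothing.
It also fails if it takes over 54 s, if anything falls off the work surface, if the arm or the gripper's body presses on something with over 40 N, if the wrist force passes 120 N, or if a joint passes its speed limit or range.

ROBOT

A 6-joint arm with a two-finger parallel gripper is mounted at the origin on a cart in front of the work surface, level with it; the furniture and walls round the work are solid. World frame = base frame: x ahead of the robot, y to its left, z up, the work surface at z = 0. Lengths are in m, angles in rad, forces in N, time in s.
With the tool pointing down it reaches from about 0.375 to 0.975 m from the base axis. Payload 3.8 kg.
Tool frame: the origin (TCP) lies at the very end of the fingers, on their centre line; the grasp point (between the pads) lies 19 mm behind it; z points along the fingers, y is the line along which they close (so a half turn about z gives the same grasp; the last joint's range is limited). The gripper opens to 85 mm and grips with 20 to 120 N. Pads are 22 mm wide; open, the fingers measure 114 mm over their backs; the gripper's body (76 mm by 85 mm) begins 54 mm behind the grasp point. The pads swing forward as they close: fully open they stand 13 mm farther back than shut.
Start: joints at [-1.164, 0.264, 1.604, -0, 1.274, -0.037], TCP at [0.29, -0.61, 0.231] pointing down, gripper open.
Joint ranges: [-2.63, 2.63], [-0.94, 2.18], [0.31, 2.57], [-1.31, 4.45], [0, 2.66], [-2.55, 2.55]. Speed limits (rad/s): [2.57, 2.57, 3.14, 3.14, 3.14, 3.14].

INTERFACE

Orientations are given as a 3x3 rotation matrix whose columns are the frame's x, y, z axes.
In Python, from workcell import ctrl gives the robot as it stands. Calls block until the motion is done:
- ctrl.move_ptp(position, orientation): joint-space move of the TCP to a pose.
- ctrl.move_linear(position, rot=None, v=0.15): straight line of the TCP; rot=None keeps the orientation; v is the mean speed in m/s.
- ctrl.move_joints(angles): joint-space move.
- ctrl.command_gripper(opening, squeeze=None): finger opening in m; squeeze is the grip in N (None keeps the last); returns when the fingers have stopped.
- ctrl.pause(seconds).
- ctrl.inverse_kinematics(position, orientation): joint angles nearest the present ones, or None.
- ctrl.grab_frame(name): name is "scene" or "side" or "wrist"; returns (picture, depth): 480x640x3 uint8, blue, green, red; 480x640 float32, m along the optical axis (not along the pixel's ray), 0 where there is no reading.
- ctrl.camera_params(name): a dict with "fx", "fy", "cx", "cy" (pixels), "dist" ([k1, k2, p1, p2, k3] as OpenCV has them; the pictures are not rectified), "R" (3x3) and "t" (3): a world point X has camera coordinates R X + t. Camera axes: x right, y down, z forward; pixel columns grow to the right and rows downward; lengths in m; the calibration is good to about 2 mm. A picture is of the moment at which its call begins: read the wrist's pose just before it. camera_params takes no time and is no camera call; for the wrist camera it gives the pose at the moment of the call.
A pose or a line that the arm cannot do raises ctrl.IKError and nothing moves.
- ctrl.job_done(): hands the job in; it is judged then, once.
Readings, each from a call of its own:
- ctrl.get_time(): time.
- ctrl.get_joint_positions(): joint angles.
- ctrl.get_dq(): joint speeds.
- ctrl.get_joint_torque(): joint torques, N m.
- ctrl.get_tcp_pos(): TCP position.
- ctrl.get_tool_rot(): TCP orientation.
- ctrl.get_ft_force(): force on the tool from outside, world axes, zero at the start.
- ctrl.get_moment(): the same for the moment, N m.
- ctrl.get_opening(): finger opening in m.
- ctrl.get_gripper_force(): force on a finger pad.
Only numpy, scipy, OpenCV 4.12 (cv2) and the standard library are available. Lean on these libraries where they do the work, as an engineer would, in place of code of your own. Each camera call takes 0.05 s, during which the arm holds its last target. There are 200 camera calls.

## Working session

There is one attempt and no reset: what is moved stays moved. The work goes in short steps, each a Python script; the robot and the scene stay as the last script left them, time stands still between calls to the robot, and variables do not carry over. Pictures are saved under pics/ and viewed, at most 10 in all, crops included, and the job is handed in when it is done.

```bash
ls; mkdir -p pics
python3 - <<'E'
from workcell import ctrl
import cv2,numpy as np
for n in ("scene","side"):
    p,d=ctrl.grab_frame(n); cv2.imwrite(f"pics/{n}0.png",p); np.save(f"pics/{n}0.npy",d)
    c=ctrl.camera_params(n); print(n,c["fx"],c["dist"],(-c["R"].T@c["t"]).round(3),c["R"][2].round(2))
print(ctrl.get_time(),ctrl.get_ft_force())
E
```

```text
pics
scene 527.3371184952433 [0.01524614 0.         0.         0.         0.        ] [0.206 0.555 0.592] [ 0.41 -0.67 -0.62]
side 484.4901499110826 [-0.09289259  0.          0.          0.          0.        ] [ 0.535 -0.728  0.538] [-0.02  0.84 -0.54]
0.1 [-0.26961045 -0.40294884 -0.46632858]
```

View pics/scene0.png

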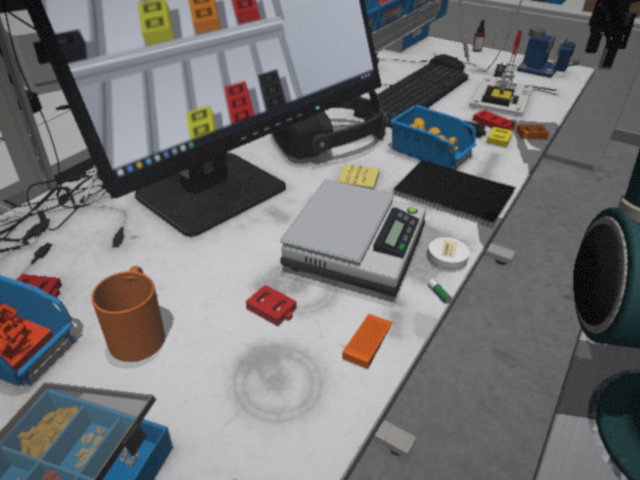

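View pics/side0.png

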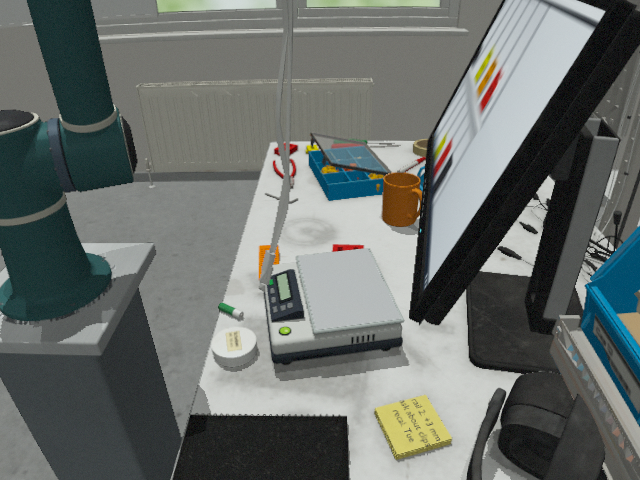

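The scene picture shows the scale at about (355,235), the wedge at (367,340), the block at (271,304), the tin at (449,252) and the cell at (440,290). The side view also shows a grey, cable-like strand from (290,0) to (265,285). I'll enlarge the scene crop and check the strand's depth.

```bash
cat > h.py <<'E'
import numpy as np, cv2
from workcell import ctrl
def ray(c,u,v):
    K=np.array([[c["fx"],0,c["cx"]],[0,c["fy"],c["cy"]],[0,0,1]])
    p=cv2.undistortPoints(np.array([[[u,v]]],float),K,np.array(c["dist"]))[0,0]
    return np.asarray(c["R"]).T@np.array([p[0],p[1],1]), -np.asarray(c["R"]).T@np.asarray(c["t"])
def atz(c,u,v,z):
    r,o=ray(c,u,v); return o+r*(z-o[2])/r[2]
def atd(c,u,v,d):
    r,o=ray(c,u,v); return o+r*d
E
python3 - <<'E'
from h import *
p=cv2.imread("pics/scene0.png")
cv2.imwrite("pics/crop0.png",cv2.resize(p[230:380,240:440],None,fx=4,fy=4,interpolation=cv2.INTER_CUBIC))
c=ctrl.camera_params("side"); d=np.load("pics/side0.npy")
for u,v in [(287,60),(283,150),(278,200),(270,250),(266,270),(264,284)]:
    w=d[v-1:v+2,u-4:u+5]; k=w[w>0].min() if (w>0).any() else 0; print(u,v,k,atd(c,u,v,k).round(3))
E
```

```text
287 60 0.35860324 [ 0.503 -0.349  0.467]
283 150 0.3895202 [ 0.497 -0.357  0.398]
278 200 0.41050723 [ 0.491 -0.36   0.354]
270 250 0.42704576 [ 0.482 -0.368  0.31 ]
266 270 0.43008217 [ 0.477 -0.376  0.293]
264 284 0.43545142 [ 0.475 -0.378  0.279]
```

View pics/crop0.png

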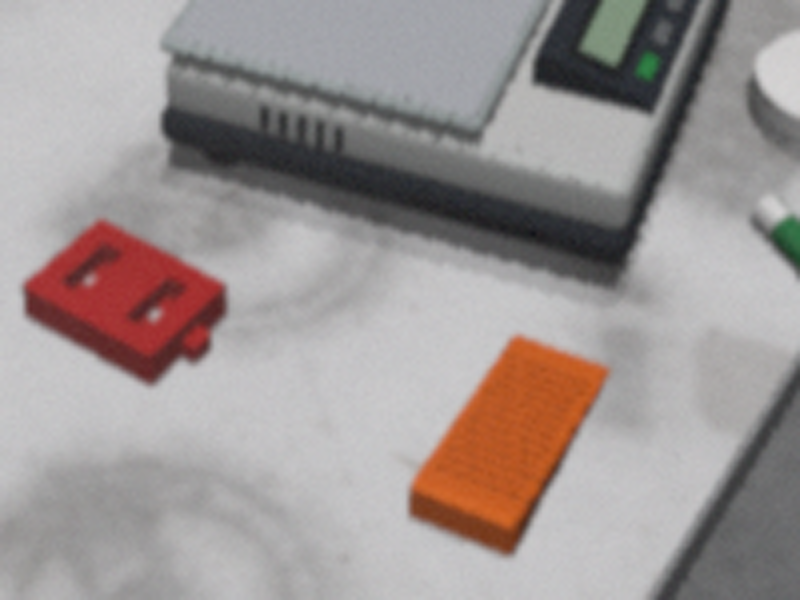

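Run:
```python
from h import *
c=ctrl.camera_params("scene"); d=np.load("pics/scene0.npy")
def q(n,u,v,z,crop=True):
    if crop:u,v=240+u/4,230+v/4
    k=d[int(v),int(u)]
    print(n,atz(c,u,v,z).round(4), "depth",atd(c,u,v,k).round(3))
for n,u,v,z in [("thinL",517,337,.0015),("thinR",608,371,.0015),("thickA",411,515,0),("thickB",513,553,0),("tA",413,487,.017),("tB",520,525,.017),("wedge top mid",515,430,.009),
 ("FL top",627,195,.063),("FL bot",628,262,.022),("RL bot",168,140,.018),("pan FL",478,135,.074),("pan RL",165,45,.072),
 ("blk",100,220,.016),("blk",225,290,.016),("blk",152,360,.016),("blk peg",205,340,.008),("blk",28,290,.016)]: q(n,u,v,z)
q("pan RR",337,181,.071,False);q("pan FR",393,188,.072,False);q("tin",449,246,.023,False);q("cell",430,282,.01,False);q("cell2",448,299,.01,False)
q("mug",130,300,.05,False)
```

```text
thinL [0.4329 0.0219 0.0015] depth [0.433 0.023 0.002]
thinR [0.3955 0.0186 0.0015] depth [ 0.396  0.016 -0.001]
thickA [0.4243 0.1184 0.    ] depth [0.424 0.119 0.001]
thickB [0.3861 0.1134 0.    ] depth [ 0.386  0.113 -0.001]
tA [0.4236 0.1199 0.017 ] depth [0.424 0.12  0.017]
tB [0.3845 0.1142 0.017 ] depth [0.387 0.108 0.009]
wedge top mid [0.4088 0.0705 0.009 ] depth [0.408 0.071 0.01 ]
FL top [ 0.409  -0.0103  0.063 ] depth [ 0.412 -0.018  0.056]
FL bot [ 0.4076 -0.019   0.022 ] depth [ 0.416 -0.042 -0.001]
RL bot [0.601  0.0167 0.018 ] depth [0.599 0.019 0.02 ]
pan FL [0.4666 0.0021 0.074 ] depth [ 0.471 -0.008  0.065]
pan RL [0.5983 0.0206 0.072 ] depth [0.599 0.02  0.071]
blk [0.5967 0.0697 0.016 ] depth [0.596 0.07  0.017]
blk [0.5331 0.0749 0.016 ] depth [0.535 0.072 0.013]
blk [0.5352 0.1201 0.016 ] depth [0.538 0.116 0.011]
blk peg [0.529  0.0946 0.008 ] depth [0.529 0.094 0.007]
blk [0.5961 0.1164 0.016 ] depth [0.596 0.117 0.016]
pan RR [ 0.6181 -0.1878  0.071 ] depth [ 0.674 -0.289 -0.   ]
pan FR [ 0.5192 -0.2233  0.072 ] depth [ 0.563 -0.333 -0.001]
tin [ 0.385  -0.1808  0.023 ] depth [ 0.385 -0.182  0.022]
cell [ 0.3803 -0.09    0.01  ] depth [ 0.38  -0.087  0.013]
cell2 [ 0.341  -0.0686  0.01  ] depth [ 0.341 -0.069  0.01 ]
mug [0.7163 0.2304 0.05  ] depth [0.717 0.23  0.049]
```

Run:
```python
from h import *
def cloud(n):
    c=ctrl.camera_params(n); d=np.load(f"pics/{n}0.npy")
    K=np.array([[c["fx"],0,c["cx"]],[0,c["fy"],c["cy"]],[0,0,1]])
    v,u=np.nonzero(d>0); p=cv2.undistortPoints(np.c_[u,v].astype(float)[:,None],K,np.array(c["dist"]))[:,0]
    z=d[v,u][:,None]; return (np.c_[p*z,z]-c["t"])@np.asarray(c["R"])
for n in("scene","side"):
    P=cloud(n); m=(abs(P[:,0]-.51)<.15)&(abs(P[:,1]+.1)<.16)
    P=P[m]
    for nm,lo,hi in(("pan",.068,.08),("all",.03,.1)):
        Q=P[(P[:,2]>lo)&(P[:,2]<hi)]; Q=Q[(Q[:,0]>.38)]
        # drop sparse outliers
        H,xe,ye=np.histogram2d(Q[:,0],Q[:,1],bins=[np.arange(.36,.68,.004),np.arange(-.27,.07,.004)])
        i=np.digitize(Q[:,0],xe)-1;j=np.digitize(Q[:,1],ye)-1
        Q=Q[H[np.clip(i,0,H.shape[0]-1),np.clip(j,0,H.shape[1]-1)]>=3]
        (cx,cy),s,a=r=cv2.minAreaRect((Q[:,:2]*1000).astype(np.float32)); print(n,nm,len(Q),r,cv2.boxPoints(r).round(1).tolist())
        if nm=="pan":
            A=np.c_[Q[:,:2],np.ones(len(Q))];print("plane",np.linalg.lstsq(A,Q[:,2],rcond=None)[0])
    W=P[(P[:,0]<.45)&(P[:,1]>.0)&(P[:,2]>.003)&(P[:,2]<.02)]
P=cloud("scene")
W=P[(abs(P[:,0]-.41)<.045)&(P[:,1]>.03)&(P[:,1]<.14)&(P[:,2]>.005)&(P[:,2]<.022)]
r=cv2.minAreaRect((W[:,:2]*1000).astype(np.float32)); print("wedge",r)
```

```text
scene pan 5477 ((530.7647705078125, -97.825927734375), (185.644287109375, 205.80274963378906), 10.586262702941895) [[420.6000061035156, -13.699999809265137], [458.3999938964844, -216.0], [640.9000244140625, -181.89999389648438], [603.0999755859375, 20.399999618530273]]
plane [-0.00296209 -0.00401024  0.07284373]
scene all 9644 ((524.4622802734375, -97.7044448852539), (198.0858154296875, 208.3793487548828), 10.493309020996094) [[408.1000061035156, -13.300000190734863], [446.1000061035156, -218.1999969482422], [640.7999877929688, -182.10000610351562], [602.9000244140625, 22.799999237060547]]
side pan 6536 ((536.6143798828125, -102.3326644897461), (175.27964782714844, 206.49798583984375), 10.882025718688965) [[431.1000061035156, -17.5], [470.0, -220.3000030517578], [642.2000122070312, -187.1999969482422], [603.2000122070312, 15.600000381469727]]
plane [-0.0061623  -0.00033902  0.07409223]
side all 10829 ((527.0137939453125, -104.89109802246094), (197.45994567871094, 208.3380584716797), 10.270819664001465) [[411.29998779296875, -20.0], [448.3999938964844, -225.0], [642.7000122070312, -189.8000030517578], [605.5999755859375, 15.199999809265137]]
wedge ((410.0706481933594, 75.49507904052734), (40.875789642333984, 89.05599975585938), 5.459127426147461)
```

The fits agree on the scale's heading (about 0.183 rad) and centre (0.5255, -0.100). That puts the foot near (0.434, -0.033). The wedge thick end is at (0.405, 0.117) with its thin end at (0.414, 0.020). A thick-end push along heading 0.19, with a slight turn, lines it up. First I'll pull in radially to stay clear of the hanging strand, then swing round behind the wedge.

```bash
cat >> h.py <<'E'
def rotm(a,s=1):
    """tool down, tool y across a wedge with heading (sin a,-cos a)"""
    y=s*np.array([np.cos(a),np.sin(a),0]); z=np.array([0,0,-1.]); return np.column_stack([np.cross(y,z),y,z])
def hd(a): return np.array([np.sin(a),-np.cos(a),0])
def force(n=1): return np.mean([ctrl.get_ft_force() for _ in range(n)],0)
E
python3 - <<'E'
from h import *
c=ctrl.camera_params("scene")
X=np.array([.475,-.378,.279]);k=c["R"]@X+c["t"];print("cable in scene",c["fx"]*k[0]/k[2]+c["cx"],c["fy"]*k[1]/k[2]+c["cy"],k[2])
print(ctrl.get_tool_rot().round(2).tolist())
for s in(1,-1):
  for p,a in (((.40,.15,.05),.094),((.42,.06,.004),.183)): print(s,ctrl.inverse_kinematics(np.array(p),rotm(a,s)))
a=-1.164
r=.43; p=np.array([r*np.cos(a),r*np.sin(a),.25])
print(ctrl.inverse_kinematics(p,ctrl.get_tool_rot()))
E
```

```text
cable in scene 466.6766232033491 57.01591071916965 0.9309028422300887
[[0.9, 0.43, -0.0], [0.43, -0.9, 0.0], [0.0, -0.0, -1.0]]
1 [ 3.00451125e-01 -1.06861904e-02  2.28204711e+00 -4.44089210e-16
  8.70231731e-01  2.06451125e-01]
1 [ 8.31734466e-02  6.65668539e-02  2.31399669e+00 -4.44089210e-16
  7.61029105e-01 -9.98265534e-02]
-1 None
-1 None
[-1.22183627e+00 -2.26863303e-01  2.06877653e+00 -1.32059493e-04
  1.30169811e+00 -9.47952312e-02]
```

Run:
```python
from h import *
a=-1.164; r=.43
ctrl.move_ptp(np.array([r*np.cos(a),r*np.sin(a),.25]),ctrl.get_tool_rot())
ctrl.command_gripper(.012,20)
p=np.array([.405,.117,0])-hd(.094)*.030
ctrl.move_ptp(p+[0,0,.12],rotm(.094))
print(ctrl.get_tcp_pos(),ctrl.get_opening(),ctrl.get_time(),force(10))
import pickle; pickle.dump(ctrl.camera_params("wrist"),open("pics/w1.pkl","wb"))
f,d=ctrl.grab_frame("wrist"); cv2.imwrite("pics/w1.png",f)
```

```text
[0.40262273 0.14632799 0.12023877] 0.011764779021831052 3.9167 [-0.45108806 -0.13154677  0.29636392]
```

View pics/w1.png

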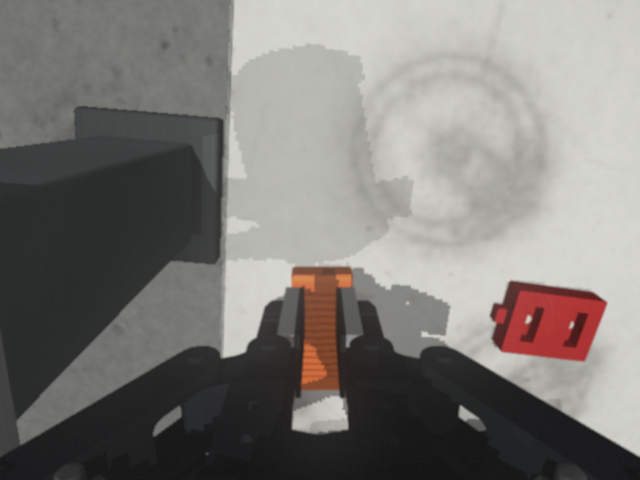

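The wrist view shows the wedge's thick end (293–352, 267–290) centred in front of the two fingertips, at columns 292 and 347. The block at (548,320) is well clear. Next I'll descend behind the wedge and start the push with the turn.

Run:
```python
from h import *
p=np.array([.405,.117,.004])-hd(.094)*.030
ctrl.move_linear(p,v=.12)
ctrl.pause(.2); f0=force(10); np.save("f0.npy",f0); print("f0",f0,ctrl.get_tcp_pos())
A=np.array([.405,.117,.004]);B=np.array([.4116,.0879,.004])
for i,t in enumerate([-.1,.0,.25,.5,.75,1]):
    tt=max(t,0);a=.094+.089*tt
    q=A+(B-A)*tt-hd(a)*(.0115-min(t,0)*.04)
    ctrl.move_linear(q,rotm(a),v=.04); print(t,(force(5)-f0).round(2))
print(ctrl.get_time())
import pickle; pickle.dump(ctrl.camera_params("wrist"),open("pics/w2.pkl","wb"))
f,d=ctrl.grab_frame("scene"); cv2.imwrite("pics/s2.png",f)
cv2.imwrite("pics/s2c.png",cv2.resize(f[230:380,240:440],None,fx=4,fy=4,interpolation=cv2.INTER_CUBIC))
```

```text
f0 [ 0.38817439 -0.26583276  0.10682535] [0.4029297  0.14711573 0.00476487]
-0.1 [ 0.17 -0.1   0.75]
0.0 [-0.32  0.64  0.17]
0.25 [-0.19  0.38  0.72]
0.5 [-0.19  0.63 -0.03]
0.75 [-0.8   0.14 -0.25]
1 [ 0.31 -0.27 -0.11]
7.375
```

View pics/s2c.png

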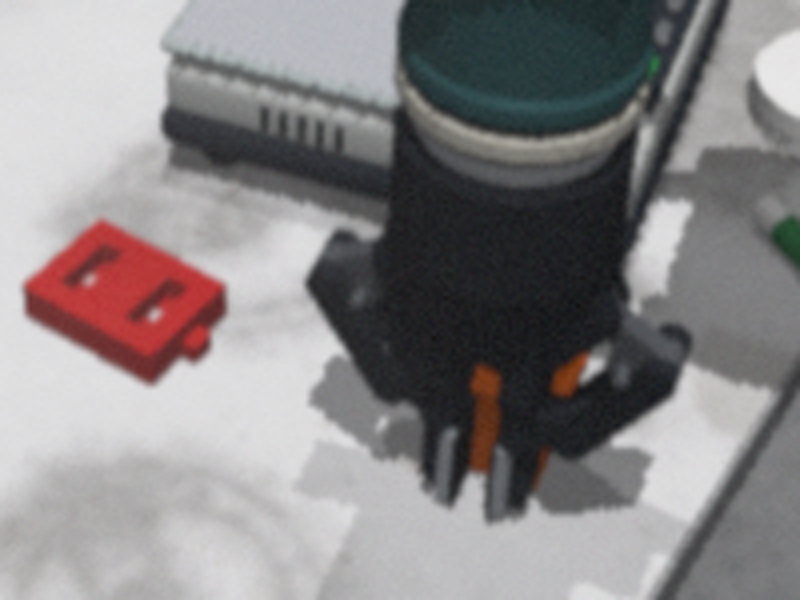

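The arm hides the wedge in this view, so I'll back off and swing aside to check the alignment.

Run:
```python
from h import *
p=ctrl.get_tcp_pos()
q=p-hd(.183)*.02; ctrl.move_linear(q,v=.1); q[2]=.16; ctrl.move_linear(q,v=.25)
j=np.array(ctrl.get_joint_positions()); np.save("jup.npy",j); j[0]-=.95; ctrl.move_joints(j)
print(ctrl.get_tcp_pos(),ctrl.get_time())
f,d=ctrl.grab_frame("scene"); np.save("pics/s3.npy",d); cv2.imwrite("pics/s3.png",f)
cv2.imwrite("pics/s3c.png",cv2.resize(f[250:350,310:440],None,fx=6,fy=6,interpolation=cv2.INTER_CUBIC))
```

```text
[ 0.33213667 -0.25980307  0.15833227] 9.9917
```

View pics/s3c.png

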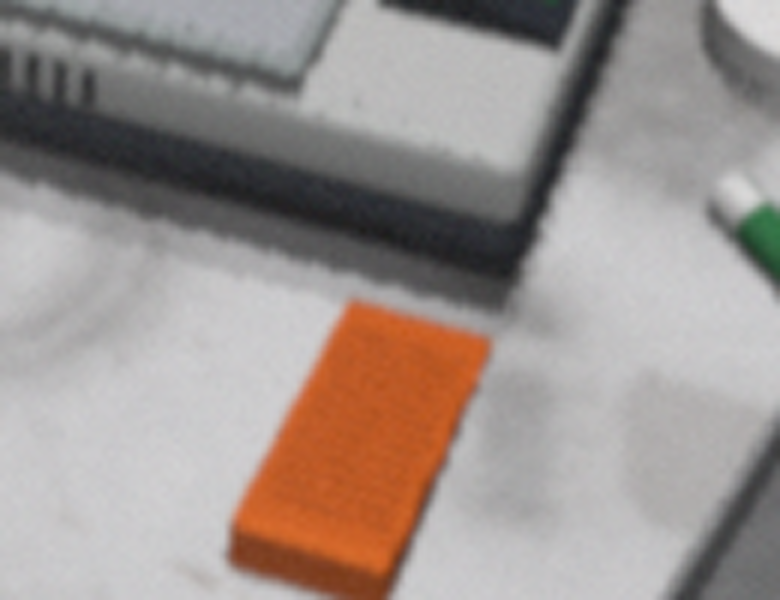

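The wedge is now nearly at the scale's edge and roughly square to it. Its thin corners are at crop (352,303) and (491,343), and its thick top corners at (237,520) and (388,575).

Run:
```python
from h import *
c=ctrl.camera_params("scene")
g=lambda u,v,z: atz(c,310+u/6,250+v/6,z)
a,b=g(352,303,.0015),g(491,343,.0015); e,f=g(237,520,.017),g(388,575,.017); e0=g(232,567,0)
thin=(a+b)/2; tk=(e+f)/2; h=(thin-tk)[:2]
print(a,b,e,f,e0);print("thin",thin,"thick",tk,"len",np.linalg.norm(h),"ang",np.arctan2(h[0],-h[1]), "edge ang",np.arctan2((a-b)[1],(a-b)[0]),np.arctan2((e-f)[1],(e-f)[0]))
for u,v,z in[(530,185,.063),(512,278,.022),(300,85,.074)]:print(g(u,v,z))
```

```text
[ 0.44773634 -0.00432341  0.0015    ] [ 0.41031954 -0.01127011  0.0015    ] [0.42992151 0.09098955 0.017     ] [0.39172694 0.08628835 0.017     ] [0.43015914 0.09103202 0.        ]
thin [ 0.42902794 -0.00779676  0.0015    ] thick [0.41082422 0.08863895 0.017     ] len 0.09813878629267671 ang 0.18657003871226785 edge ang 0.18356729794238633 0.12246940752544734
[ 0.40503453 -0.00738099  0.063     ]
[ 0.40900385 -0.01592334  0.022     ]
[0.46552651 0.00248509 0.074     ]
```

Alignment is within a millimetre: heading 0.186 rad, and the wedge's line passes through the foot. Next I'll push in, with force feedback over the last stretch.

Run:
```python
from h import *
a=.185; h=hd(a); R=rotm(a); w=np.array([np.cos(a),np.sin(a),0])
def F(n=12):
    s=[]
    for _ in range(n): s.append(ctrl.get_ft_force()); ctrl.pause(.01)
    return np.mean(s,0)
tk=np.array([.4109,.0886,.004])
ctrl.move_joints(np.load("jup.npy"))
ctrl.move_linear(tk-h*.03+[0,0,.03],R,v=.25)
ctrl.move_linear(tk-h*.03,R,v=.1); ctrl.pause(.2)
f0=F(25); s=-.0115
def go(s,v): ctrl.move_linear(tk+h*s,R,v=v)
go(.030-.0115,.05); f=F(); print("30mm",(-(f-f0)@h).round(2),(f-f0).round(2))
d=.030; log=[]
go(.042-.0115,.03); d=.042
while d<.0585:
    x=-(F(8)-f0)@h
    if x>4: x=-(F(16)-f0)@h
    log.append((round(d*1000,1),round(x,2),(( ctrl.get_tcp_pos()-tk)@h*1000+11.5).round(1)))
    if x>5.4: break
    d+=.001 if x<2.5 else .0005
    go(d-.0115,.02)
print(*log,sep="\n"); print(ctrl.get_time(),(F()-f0).round(2))
```

```text
30mm 0.03 [ 0.06  0.04 -0.27]
(42.0, np.float64(0.09), np.float64(42.1))
(43.0, np.float64(-0.04), np.float64(43.0))
(44.0, np.float64(0.26), np.float64(44.0))
(45.0, np.float64(0.05), np.float64(45.1))
(46.0, np.float64(0.16), np.float64(46.0))
(47.0, np.float64(-0.08), np.float64(47.1))
(48.0, np.float64(0.33), np.float64(48.0))
(49.0, np.float64(1.93), np.float64(48.9))
(50.0, np.float64(3.44), np.float64(49.8))
(50.5, np.float64(4.98), np.float64(50.3))
(51.0, np.float64(5.36), np.float64(50.8))
(51.5, np.float64(6.04), np.float64(51.1))
18.7 [-1.16  6.09  0.91]
```

The push force started rising at 48 mm and reached 6.0 N at 51.1 mm, so the wedge is about 3 mm past first load and snug. Now I'll back off, close the fingers and press the corner.

Run:
```python
from h import *
a=.185; h=hd(a); R=rotm(a)
def F(n=12):
    s=[]
    for _ in range(n): s.append(ctrl.get_ft_force()); ctrl.pause(.01)
    return np.mean(s,0)
p=ctrl.get_tcp_pos()
q=p-h*.02; ctrl.move_linear(q,R,v=.06); q=q.copy(); q[2]=.12; ctrl.move_linear(q,R,v=.25)
ctrl.command_gripper(0,20)
P=np.array([.4335,-.032,.12]); ctrl.move_linear(P,R,v=.2)
P[2]=.070; ctrl.move_linear(P,R,v=.1); ctrl.pause(.2); f0=F(25)
log=[]
while P[2]>.054:
    x=(F(8)-f0)[2]; log.append((round(P[2]*1000,1),x.round(2)))
    if x>6.5: break
    P[2]-=.001 if x<1 and P[2]>.0625 else .0005
    ctrl.move_linear(P,R,v=.02)
ctrl.pause(.4); print(log,(F()-f0).round(2),ctrl.get_tcp_pos(),ctrl.get_opening(),ctrl.get_time())
P[2]=.075; ctrl.move_linear(P,R,v=.05); P[2]=.16; ctrl.move_linear(P,R,v=.25)
j=np.array(ctrl.get_joint_positions()); j[0]-=.75; ctrl.move_joints(j); ctrl.pause(.3)
print(ctrl.get_tcp_pos(),ctrl.get_time())
f,d=ctrl.grab_frame("scene"); np.save("pics/s4.npy",d); cv2.imwrite("pics/s4.png",f)
cv2.imwrite("pics/s4c.png",cv2.resize(f[170:350,250:480],None,fx=3.3,fy=3.3,interpolation=cv2.INTER_CUBIC))
```

```text
[(np.float64(70.0), np.float64(-0.13)), (np.float64(69.0), np.float64(0.04)), (np.float64(68.0), np.float64(-0.25)), (np.float64(67.0), np.float64(-0.18)), (np.float64(66.0), np.float64(-0.14)), (np.float64(65.0), np.float64(-0.03)), (np.float64(64.0), np.float64(0.32)), (np.float64(63.0), np.float64(0.02)), (np.float64(62.0), np.float64(-0.12)), (np.float64(61.5), np.float64(-0.37)), (np.float64(61.0), np.float64(0.43)), (np.float64(60.5), np.float64(-0.02)), (np.float64(60.0), np.float64(-0.11)), (np.float64(59.5), np.float64(0.08)), (np.float64(59.0), np.float64(5.05)), (np.float64(58.5), np.float64(9.02))] [-3.7   0.38  8.87] [ 0.43360461 -0.03198908  0.05932119] -7.509310764846765e-05 27.225
[ 0.29625163 -0.31870315  0.16072333] 29.7083
```

View pics/s4c.png

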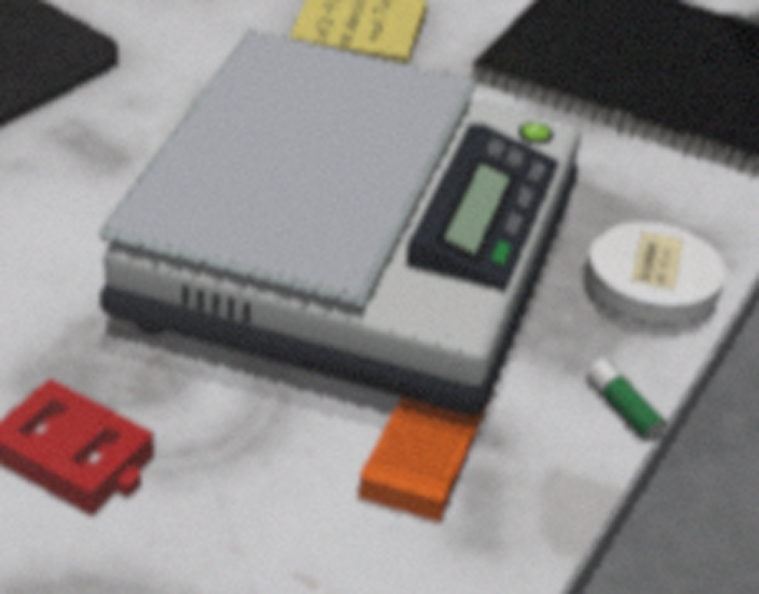

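The wedge sits under the corner. The press met a stiff stop at z ≈ 59.3 mm, with 5 N rising to 9 N over 0.5 mm. One numeric check that the scale hasn't shifted and is level.

Run:
```python
from h import *
A=cv2.imread("pics/s3.png",0).astype(np.float32);B=cv2.imread("pics/s4.png",0).astype(np.float32)
for n,(u,v,w,h) in {"display":(370,205,56,56),"pan RL":(275,215,50,60),"scale RR":(310,175,50,30),"tin":(425,232,48,40),"cell":(424,274,34,34),"block":(240,280,64,50)}.items():
    T=A[v:v+h,u:u+w]; M=cv2.matchTemplate(B[v-6:v+h+6,u-6:u+w+6],T,cv2.TM_CCOEFF_NORMED); _,m,_,l=cv2.minMaxLoc(M)
    def sub(a,b,c): return .5*(a-c)/(a-2*b+c)
    x,y=l; dx=x-6+sub(*M[y,x-1:x+2]) if 0<x<12 else x-6; dy=y-6+sub(*M[y-1:y+2,x]) if 0<y<12 else y-6
    print(n,round(float(dx),2),round(float(dy),2),round(m,3))
c=ctrl.camera_params("scene");d=np.load("pics/s4.npy");d3=np.load("pics/s3.npy")
for n,D in(("before",d3),("after",d)):
    print(n,[atd(c,u,v,np.median(D[v-3:v+4,u-3:u+4]))[2].round(4) for u,v in((290,240),(330,190),(385,205),(355,255),(378,272))])
```

```text
display -0.05 -0.14 0.996
pan RL 0.01 -0.09 0.998
scale RR 0.0 -0.0 0.984
tin 0.14 -0.03 0.945
cell -0.0 0.02 0.999
block -0.0 0.01 0.999
before [np.float64(0.0713), np.float64(0.0718), np.float64(0.0709), np.float64(0.0712), np.float64(0.0566)]
after [np.float64(0.0715), np.float64(0.0713), np.float64(0.0706), np.float64(0.0711), np.float64(0.0568)]
```

```bash
python3 -c "
from workcell import ctrl
print(ctrl.get_time(),ctrl.job_done())"
```

```text
the job is handed in; nothing more can be done
29.7583 None
```

The job is handed in at 29.8 s: the wedge is snug under the bare foot (6 N push), the corner held firm when pressed with about 9 N, and the scale and the things round it shifted by less than 0.3 mm in the camera check.

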